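# Post the parts tray through the spring flap of the dust box

## Robot

A 6-joint arm with a two-finger parallel gripper is mounted at the origin on a cart in front of the work surface, level with it; the furniture and walls round the work are solid. World frame = base frame: x ahead of the robot, y to its left, z up, the work surface at z = 0. Lengths are in m, angles in rad, forces in N, time in s.
With the tool pointing down it reaches from about 0.25 to 0.725 m from the base axis. Payload 9.7 kg.
Tool frame: the origin (TCP) lies between the finger pads; the fingertips stand 25 mm ahead of it and the grasp point (between the pads) lies 6 mm ahead of it; z points along the fingers, y is the line along which they close (so a half turn about z gives the same grasp; the last joint's range is limited). The gripper opens to 85 mm and grips with 20 to 120 N. Pads are 22 mm wide; open, the fingers measure 114 mm over their backs; the gripper's body (76 mm by 85 mm) begins 54 mm behind the grasp point. The pads swing forward as they close: fully open they stand 13 mm farther back than shut.
Start: joints at [-1.118, 0.087, 0.176, 1.66, 0, 1.571], TCP at [0.241, -0.495, 0.256] pointing down, gripper open.
Joint ranges: [-3.13, 3.13], [-0.85, 1.81], [-1.15, 1.24], [-2.2, 2.28], [-1.44, 1.52], [-3.14, 3.14]. Speed limits (rad/s): [2.22, 2.22, 2.57, 3.14, 3.14, 3.14].

## Interface

Orientations are given as a 3x3 rotation matrix whose columns are the frame's x, y, z axes.
In Python, from cell import env gives the robot as it stands. The module is installed in compiled form; this text tells all that it offers.
- The arm moves only by the tool carry_out, never from a script. Its arguments are lists of equal length, an entry for each row: "grip": the finger opening in mm, from 0 to 85.4; "travel": the shift along the tool's x, y, z scaled (see below), a list of three; "rotation": the turn, a rotation vector about the tool's x, y, z scaled (see below), a list of three. In form: {"grip": [grip, ...], "travel": [[tx, ty, tz], ...], "rotation": [[wx, wy, wz], ...]}. A call has 1 to 5 rows; each row shifts and turns the commanded pose from where the row before left it, along the tool's axes as they then stand; what a row does not reach is not made up. The controller multiplies each number of a shift by 0.025 m and each number of a turn by 0.08 rad. A row lasts 1/12 s, in which the tool goes at most 41.7 mm and 7.16 degrees, less where a joint would pass 70% of its speed; a pose out of reach is approached as far as the arm can. A call with a number of a shift or a turn outside -1 to 1 is refused whole. A call with a gripper value outside its range is refused whole. The fingers move at their own pace and stop on an object; "squeeze" is the grip in N (left out, the last holds). Time passes only in rows, so rows that do not move let the fingers close. It gives the time, the measured TCP pose, the force, the opening and the grip force at its end, in the units of the state.
- env.sense(): the state, without advancing time (a new reading comes with each control period).
- env.camera(name): name is "scene" or "top"; returns a dict with "frame" (420x560x3 uint8, blue, green, red), "z_map" (420x560 float32, m along the optical axis (not along the pixel's ray), 0 where there is no reading), "intrinsics" (3x3 intrinsics, pixels), "D" ([k1, k2, p1, p2, k3] as OpenCV has them; the pictures are not rectified), "extrinsics" (4x4, takes a point from camera to world coordinates). Camera axes: x right, y down, z forward; pixel columns grow to the right and rows downward; lengths in m; the calibration is good to about 2 mm. A picture is of the moment at which its call begins.
- env.hand_in(): hands the job in; it is judged then, once.
The state is a dict: "clock": time; "joints": joint angles; "qvel": joint speeds; "effort": joint torques, N m; "ee_pos": TCP position; "ee_rot": TCP orientation; "ft_force": force on the tool from outside, world axes, zero at the start; "moment": the same for the moment, N m; "finger_gap": opening from 0.0 (shut) to 1.0 (fully open); "grip_force": force on a finger pad.
Only numpy, scipy, OpenCV 4.12 (cv2) and the standard library are available. Lean on these libraries where they do the work, as an engineer would, in place of code of your own. Each camera call takes 0.05 s, during which the arm holds its last target. There are 200 camera calls.

## Task

Use the wooden push stick to push the small card tray along the apron and through the spring flap of the dust box, on until it presses fully home on the sprung end stop inside; the stop's setting is unknown, so feel for it and press firmly but gently, with about 8 N and never more than 14 N. Then draw the stick out so that the flap shuts behind the tray, and lay the stick back down flat on the bench, clear of the dust box. Leave the loupe, case holder and dish where they are and do not tip the tray.

Things in the scene. Friction and masses are not known exactly. Their poses are not given: they have to be found in the camera images.
- dust_box: Fixed low grey metal box, opaque, 162 deep x 87 wide x 59 mm high, on a steel floor plate 3 mm thick that runs out in front as an apron (104 mm wide, from x = -125 mm to 0). Origin: on the bench under the middle of its mouth; +x points into the box (the pushing direction), z up. Mouth: 51 mm wide, from z = 3 to 38 mm; the tunnel behind keeps that width.
- mouth (a point): centre of the mouth opening, 20.5 mm above the bench, on the dust box's axis. Note: a green lamp hangs about 0.6 m above the bench, to the left of the way from the robot to the box; approach from the right and keep the tool low, so that the elbow stays clear of it
- apron_edge (a point): middle of the apron's front edge, on its top (3 mm above the bench), 125 mm before the mouth. Guides on the apron, up to 18 mm above the bench: straight ones 51 mm apart over the last 20 mm before the mouth, and flared ones that open to 94 mm apart at 82 mm before the mouth. The guides are smooth and centre a pushed tray.
- stop_nearest (a point): point on the box's axis, 102 mm behind the mouth, 18 mm high: the sprung stop pad meets the tray's leading end here at the earliest and up to 20 mm deeper; its setting is unknown and differs each time. The pad yields about 0.8 mm per N, up to 14 mm; when the push ends it springs back and moves the tray back with it, which is in order.
- flap (a joint): spring flap in the mouth, 48 mm wide and 31 mm high, hinged along its top edge 8 mm inside the mouth and 37 mm above the bench; 0 = shut (hanging), grows to 1.45 rad as it swings inwards and up. It yields to a light push (under 3 N) and closes by itself once nothing is under it. It cannot swing outwards.
- tray: small open card tray with watch parts, 47 wide x 58 long x 20 mm high, 60 g, walls 2 mm; origin at the centre of its underside; its y axis is the long one, lying about along the dust box's x axis. It stands on the apron (underside 3 mm above the bench) at the flared guides, up to 3 mm off the axis and up to 5 degrees skew.
- stick: wooden push stick lying roughly crosswise on the bench in front of the apron, 80 g: a straight bar 143 long x 22 wide x 16 mm high with an upright square grip, 24 x 24 mm and rising to 52 mm above the underside. Origin: centre of the underside beneath the grip; +x points along the bar to the nose, 125 mm ahead of the grip's centre; the tail ends 18 mm behind it.
- stick_grip (a point): the place to take the stick: on the grip's axis, 34 mm above the stick's underside; grasp across 24 mm
- stick_nose (a point): middle of the stick's flat nose, 125 mm ahead of the grip, 8 mm above the underside
- loupe: black eye loupe, 31 mm across x 30 mm high, standing on the bench; bystander; origin centre of its underside
- holder: white round case holder, 55 mm across x 27 mm high; bystander; origin centre of its underside
- dish: shallow metal dish heaped with brass parts, 65 mm across x 23 mm high; bystander; origin centre of its underside
Not all that is in view belongs to the job. Leave any blue or purple look-alike of the tray alone.

How it is judged:
By the outcome, as a careful person would: the job done as asked, in the order asked, and still so for the second after the job is handed in, with the robot touching nothing.
It also fails if it takes over 70 s, if anything falls off the work surface, if the arm or the gripper's body presses on something with over 40 N, if the wrist force passes 120 N, or if a joint passes its speed limit or range.

## Working session

There is one attempt and no reset: what is moved stays moved. The work goes in short steps, Python scripts to look and compute and a tool call to move; the robot and the scene stay as the last step left them, time stands still between calls to the robot, and variables do not carry over. Pictures are saved under pics/ and viewed, at most 10 in all, crops included, and the job is handed in when it is done.

Besides the shell and the picture viewer there is one more tool, called after ">>>" as name(argument=value, ...), one argument or row to a line, values as JSON. carry_out: Moves the arm, as the interface text tells. Its arguments: {"type":"object","properties":{"grip":{"type":"array","items":{"type":"number"}},"travel":{"type":"array","items":{"type":"array","items":{"type":"number"}}},"rotation":{"type":"array","items":{"type":"array","items":{"type":"number"}}},"squeeze":{"type":"number"}},"required":["grip","travel","rotation"]}

```bash
mkdir -p pics
cat > h.py <<'E'
import numpy as np, cv2
from cell import env
def grab(n):
    c=env.camera(n); return c
def world(c,px,plane=None):
    """pixels Nx2 -> world by depth, or on plane z=plane"""
    px=np.atleast_2d(np.array(px,float))
    n=cv2.undistortPoints(px.reshape(-1,1,2),c["intrinsics"],np.array(c["D"],float)).reshape(-1,2)
    r=np.c_[n,np.ones(len(n))]; T=c["extrinsics"]; d=r@T[:3,:3].T
    if plane is None:
        i=px.round().astype(int); s=c["z_map"][i[:,1],i[:,0]]
    else: s=(plane-T[2,3])/d[:,2]
    return T[:3,3]+d*s[:,None]
def cloud(c):
    v,u=np.mgrid[0:420,0:560]; return world(c,np.c_[u.ravel(),v.ravel()]).reshape(420,560,3)
E
python3 - <<'E'
from h import *
import pickle
cs={n:grab(n) for n in("top","scene")}
pickle.dump(cs,open("c0.pkl","wb"))
for n in cs:
    cv2.imwrite(f"pics/{n}0.png",cs[n]["frame"]); print(n,cs[n]["extrinsics"][:3,3])
s=env.sense();print(s["ee_pos"],s["ee_rot"],s["ft_force"],s["clock"],s["finger_gap"])
E
```

```text
top [0.49804338 0.14546561 1.05425825]
scene [0.12444737 0.67085714 0.54031234]
[ 0.24053573 -0.49441375  0.25565966] [[ 8.99227074e-01  4.37481897e-01 -5.09701720e-04]
 [ 4.37482194e-01 -8.99226433e-01  1.07311731e-03]
 [ 1.11321392e-05 -1.18796157e-03 -9.99999294e-01]] [-0.55264     0.01214902  0.76363351] 0.1 0.998441251716005
```

View pics/top0.png

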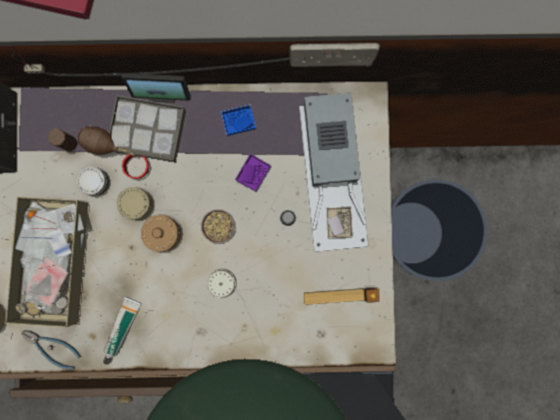

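View pics/scene0.png

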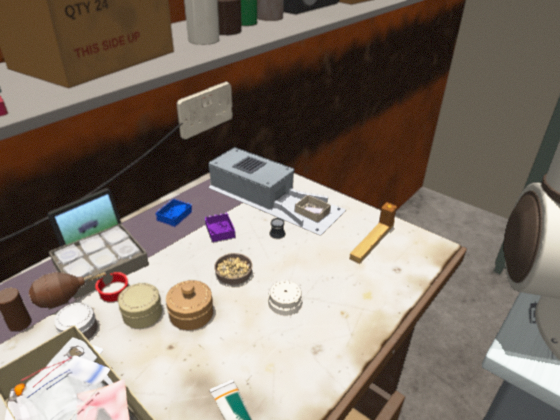

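The top view shows the dust box at (332,140) with its apron below it. The tan tray stands on the apron at (340,222). The stick lies with its nose at (305,297) and its grip at (372,295). The loupe is at (288,218), the dish at (219,226) and the holder at (221,284).
Tray candidates are tan (340,222), blue (239,120) and purple (253,173). Only the tan one stands on the apron at the flared guides, and the other two have the colours I was told to leave alone.

Run:
```python
from h import *
import pickle
cs=pickle.load(open("c0.pkl","rb")); c=cs["top"]; P=cloud(c)
H=P[...,2]; f=c["frame"]
def reg(x0,x1,y0,y1,lo,hi):
    m=np.zeros(H.shape,bool); m[y0:y1,x0:x1]=True; m&=(H>lo)&(H<hi); return m
def rect(m,name):
    q=P[m][:,:2]; r=cv2.minAreaRect((q*1000).astype(np.float32)); print(name,m.sum(),"ctr",np.round(r[0],1),"size",np.round(r[1],1),"ang",round(r[2],2),"z",np.round(np.percentile(P[m][:,2],[5,50,95]),4))
rect(reg(290,375,85,195,.045,.075),"box")
rect(reg(320,358,202,242,.012,.03),"tray")
rect(reg(295,362,285,306,.009,.025),"bar")
rect(reg(355,390,280,310,.04,.065),"grip")
rect(reg(278,298,208,230,.02,.04),"loupe")
print("bench z",np.median(H[250:280,250:300]),"apron",np.median(H[240:246,320:355]))
# apron corners by colour
hsv=cv2.cvtColor(f,cv2.COLOR_BGR2HSV)
for n,px,z in [("aprL",(315,249),.003),("aprR",(367,246),.003)]: print(n,world(c,[px],z))
a=cv2.resize(f[190:315,285:400],None,fx=5,fy=5,interpolation=cv2.INTER_CUBIC)[:600]
b=cs["scene"]["frame"][140:270,200:410]
cv2.imwrite("pics/crop1.png",cv2.resize(f[90:315,285:400],None,fx=2.66,fy=2.66,interpolation=cv2.INTER_CUBIC))
```

```text
box 4146 ctr [700.3  54.5] size [163.2  87.7] ang 4.61 z [0.0554 0.0589 0.0629]
tray 350 ctr [550.1  43. ] size [71.  66.9] ang 88.95 z [0.0131 0.0176 0.0236]
bar 681 ctr [405.1  57.7] size [ 22.3 108.8] ang 2.9 z [0.012  0.0151 0.0183]
grip 180 ctr [408.2 -12.8] size [24.  24.7] ang 2.53 z [0.0461 0.0513 0.0537]
loupe 159 ctr [556.9 139.3] size [25.4 25.3] ang 44.39 z [0.024  0.0279 0.0317]
bench z -0.000698336052500137 apron 0.00208322715829512
aprL [[0.49491292 0.08854701 0.003     ]]
aprR [[ 0.49864449 -0.01161077  0.003     ]]
```

View pics/crop1.png

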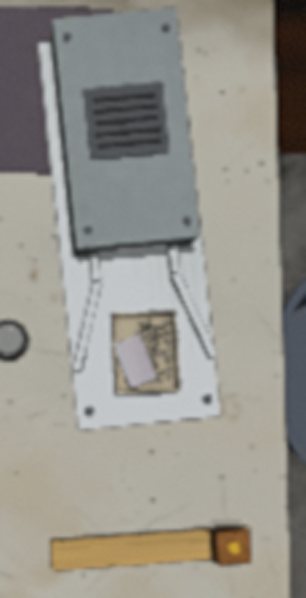

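Crop confirmed: the tan tray sits between the flared guides on the apron, at crop (145,353). The stick has its grip on the right at crop (232,546). The measurements fit each other: box 163x88 mm, axis yaw 4.6°, mouth about (0.620, 0.048), grip 24x25 mm at (0.408, -0.013), stick yaw about 92.6°. Next I turn the tool.

>>> carry_out(
  grip=[85,85,85,85,85],
  travel=[
    [0,0,0],
    [0,0,0],
    [0,0,0],
    [0,0,0],
    [0,0,0],
  ],
  rotation=[
    [0,0,-1],
    [0,0,-1],
    [0,0,-1],
    [0,0,-1],
    [0,0,-1],
  ],
)

```text
clock: 0.52
ee_pos: [0.2406, -0.4945, 0.2558]
ee_rot: [[0.655, 0.756, -0.0], [0.756, -0.655, 0.001], [0.0, -0.001, -1.0]]
ft_force: [0.1, -0.2, 0.7]
finger_gap: 0.999
grip_force: 0.0
```

Run:
```python
from h import *
import pickle
s=env.sense();print(s["joints"],s["ee_pos"],s["ee_rot"][:,1] if hasattr(s["ee_rot"],'shape') else s["ee_rot"],s["clock"])
# tray in box frame, from colour
c=pickle.load(open("c0.pkl","rb"))["top"]
a=np.radians(4.6);R=np.array([[np.cos(a),np.sin(a)],[-np.sin(a),np.cos(a)]]);M=np.array([.6196,.048])
cr=np.array([[112,312],[179,312],[179,394],[115,395],[145,353]])/2.66+[285,90]
w=world(c,cr,.023); print(np.round((w[:,:2]-M)@R.T*1000,1))
```

```text
[-1.11800502e+00  8.72722869e-02  1.75422429e-01  1.65982678e+00
 -3.60930658e-06  1.16682918e+00] [ 0.24055399 -0.49445811  0.25583426] [ 0.75572352 -0.6548903  -0.00081087] 0.5167
[[ -44.8   20.6]
 [ -49.6  -26.9]
 [-107.6  -20.7]
 [-103.7   24.6]
 [ -76.2    0.3]]
```

>>> carry_out(
  grip=[85,85,85,85,85],
  travel=[
    [0,0,0],
    [0,0,0],
    [0,0,0],
    [0,0,0],
    [0,0,0],
  ],
  rotation=[
    [0,0,-1],
    [0,0,-1],
    [0,0,-1],
    [0,0,-1],
    [0,0,-1],
  ],
)

```text
clock: 0.93
ee_pos: [0.2406, -0.4945, 0.2558]
ee_rot: [[0.309, 0.951, -0.0], [0.951, -0.309, 0.001], [0.001, -0.001, -1.0]]
ft_force: [-0.1, 0.0, -0.8]
finger_gap: 0.993
grip_force: 0.0
```

>>> carry_out(
  grip=[85,85,85,85,85],
  travel=[
    [0,0,0],
    [0,0,0],
    [0,0,0],
    [0,0,0],
    [0,0,0],
  ],
  rotation=[
    [0,0,-1],
    [0,0,-1],
    [0,0,-1],
    [0,0,-1],
    [0,0,-1],
  ],
)

```text
clock: 1.35
ee_pos: [0.2406, -0.4945, 0.2559]
ee_rot: [[-0.086, 0.996, -0.0], [0.996, 0.086, 0.001], [0.001, -0.0, -1.0]]
ft_force: [-0.2, -0.2, -0.4]
finger_gap: 0.994
grip_force: 0.0
```

>>> carry_out(
  grip=[85,85,85,85,85],
  travel=[
    [0,0,0],
    [0,0,0],
    [0,0,0],
    [0,0,0],
    [0,0,0],
  ],
  rotation=[
    [0,0,-1],
    [0,0,-1],
    [0,0,-1],
    [0,0,-1],
    [0,0,-1],
  ],
)

```text
clock: 1.77
ee_pos: [0.2406, -0.4945, 0.2559]
ee_rot: [[-0.467, 0.884, -0.0], [0.884, 0.467, 0.001], [0.001, 0.0, -1.0]]
ft_force: [-0.1, 0.2, -1.3]
finger_gap: 0.994
grip_force: 0.0
```

>>> carry_out(
  grip=[85,85,85,85,85],
  travel=[
    [0,0,0],
    [0,0,0],
    [0,0,0],
    [0,0,0],
    [0,0,0],
  ],
  rotation=[
    [0,0,-1],
    [0,0,-1],
    [0,0,-1],
    [0,0,-1],
    [0,0,-1],
  ],
)

```text
clock: 2.18
ee_pos: [0.2406, -0.4945, 0.2558]
ee_rot: [[-0.775, 0.633, -0.0], [0.633, 0.775, 0.001], [0.001, 0.0, -1.0]]
ft_force: [-0.2, -0.7, 0.6]
finger_gap: 0.994
grip_force: 0.0
```

>>> carry_out(
  grip=[85,85,85,85,85],
  travel=[
    [0,0,0],
    [0,0,0],
    [0,0,0],
    [0,0,0],
    [0,0,0],
  ],
  rotation=[
    [0,0,-1],
    [0,0,-1],
    [0,0,-1],
    [0,0,-1],
    [0,0,-1],
  ],
)

```text
clock: 2.6
ee_pos: [0.2406, -0.4944, 0.2558]
ee_rot: [[-0.96, 0.281, -0.0], [0.281, 0.96, 0.001], [0.001, 0.001, -1.0]]
ft_force: [-0.1, 0.4, -0.2]
finger_gap: 0.995
grip_force: 0.0
```

>>> carry_out(
  grip=[85,85,85,85,85],
  travel=[
    [0,0,0],
    [0,0,0],
    [0,0,0],
    [0,0,0],
    [0,0,0],
  ],
  rotation=[
    [0,0,-1],
    [0,0,-1],
    [0,0,-1],
    [0,0,-1],
    [0,0,-1],
  ],
)

```text
clock: 3.02
ee_pos: [0.2406, -0.4944, 0.2558]
ee_rot: [[-0.993, -0.115, -0.0], [-0.115, 0.993, 0.001], [0.0, 0.001, -1.0]]
ft_force: [1.0, -0.3, 0.1]
finger_gap: 0.997
grip_force: 0.0
```

>>> carry_out(
  grip=[85,85,85,85,85],
  travel=[
    [0,0,0],
    [0,0,0],
    [0,0,0],
    [0,0,0],
    [0,0,0],
  ],
  rotation=[
    [0,0,-1],
    [0,0,-1],
    [0,0,-1],
    [0,0,-1],
    [0,0,-1],
  ],
)

```text
clock: 3.43
ee_pos: [0.2406, -0.4945, 0.2558]
ee_rot: [[-0.87, -0.493, -0.0], [-0.493, 0.87, 0.001], [-0.0, 0.001, -1.0]]
ft_force: [1.3, -0.4, 0.3]
finger_gap: 0.996
grip_force: 0.0
```

>>> carry_out(
  grip=[85,85,85,85,85],
  travel=[
    [0,0,0],
    [0,0,0],
    [0,0,0],
    [0,0,0],
    [0,0,0],
  ],
  rotation=[
    [0,0,-1],
    [0,0,-1],
    [0,0,-1],
    [0,0,-1],
    [0,0,-1],
  ],
)

```text
clock: 3.85
ee_pos: [0.2406, -0.4944, 0.2558]
ee_rot: [[-0.61, -0.793, -0.0], [-0.793, 0.61, 0.001], [-0.0, 0.001, -1.0]]
ft_force: [0.5, -0.3, -0.0]
finger_gap: 0.999
grip_force: 0.0
```

>>> carry_out(
  grip=[85,85,85,85,85],
  travel=[
    [0,0,0],
    [0,0,0],
    [0,0,0],
    [0,0,0],
    [0,0,0],
  ],
  rotation=[
    [0,0,-1],
    [0,0,-1],
    [0,0,-1],
    [0,0,-1],
    [0,0,-1],
  ],
)

```text
clock: 4.27
ee_pos: [0.2406, -0.4945, 0.2558]
ee_rot: [[-0.253, -0.968, -0.0], [-0.967, 0.253, 0.001], [-0.001, 0.001, -1.0]]
ft_force: [-0.0, -0.2, 0.4]
finger_gap: 0.995
grip_force: 0.0
```

>>> carry_out(
  grip=[85,85,85,85,85],
  travel=[
    [0,0,0],
    [0,0,0],
    [0,0,0],
    [0,0,0],
    [0,0,0],
  ],
  rotation=[
    [0,0,-1],
    [0,0,-1],
    [0,0,-1],
    [0,0,-0.7],
    [0,0,0],
  ],
)

```text
clock: 4.68
ee_pos: [0.2406, -0.4945, 0.2559]
ee_rot: [[0.039, -0.999, -0.0], [-0.999, -0.039, 0.001], [-0.001, 0.0, -1.0]]
ft_force: [0.4, -0.4, -0.4]
finger_gap: 0.992
grip_force: 0.0
```

>>> carry_out(
  grip=[85,85,85,85,85],
  travel=[
    [-1,-0.39,0.2],
    [-1,-0.39,0.2],
    [-1,-0.39,0.2],
    [-1,-0.39,0.2],
    [-1,-0.39,0.2],
  ],
  rotation=[
    [0,0,0],
    [0,0,0],
    [0,0,0],
    [0,0,0],
    [0,0,0],
  ],
)

```text
clock: 5.1
ee_pos: [0.2849, -0.3667, 0.2307]
ee_rot: [[0.034, -0.999, -0.0], [-0.999, -0.034, 0.0], [-0.0, 0.0, -1.0]]
ft_force: [-0.7, 0.0, -0.0]
finger_gap: 0.997
grip_force: 0.0
```

>>> carry_out(
  grip=[85,85,85,85,85],
  travel=[
    [-1,-0.39,0.2],
    [-1,-0.39,0.2],
    [-1,-0.39,0.2],
    [-1,-0.39,0.2],
    [-1,-0.39,0.2],
  ],
  rotation=[
    [0,0,0],
    [0,0,0],
    [0,0,0],
    [0,0,0],
    [0,0,0],
  ],
)

```text
clock: 5.52
ee_pos: [0.329, -0.2399, 0.2059]
ee_rot: [[0.034, -0.999, -0.0], [-0.999, -0.034, 0.0], [-0.0, 0.0, -1.0]]
ft_force: [1.2, -1.1, 0.2]
finger_gap: 0.992
grip_force: 0.0
```

>>> carry_out(
  grip=[85,85,85,85,85],
  travel=[
    [-1,-0.39,0.3],
    [-1,-0.39,0.3],
    [-1,-0.39,0.3],
    [-1,-0.39,0.3],
    [-1,-0.39,0.3],
  ],
  rotation=[
    [0,0,0],
    [0,0,0],
    [0,0,0],
    [0,0,0],
    [0,0,0],
  ],
)

```text
clock: 5.93
ee_pos: [0.3732, -0.1132, 0.1684]
ee_rot: [[0.034, -0.999, 0.0], [-0.999, -0.034, -0.0], [0.0, -0.0, -1.0]]
ft_force: [0.1, -0.2, 0.2]
finger_gap: 0.995
grip_force: 0.0
```

>>> carry_out(
  grip=[60,60,60,60,60],
  travel=[
    [-1,-0.39,0.3],
    [-1,-0.39,0.3],
    [-1,-0.39,0.3],
    [-1,-0.39,0.3],
    [0,0,0],
  ],
  rotation=[
    [0,0,0],
    [0,0,0],
    [0,0,0],
    [0,0,0],
    [0,0,0],
  ],
)

```text
clock: 6.35
ee_pos: [0.4087, -0.01, 0.1372]
ee_rot: [[0.037, -0.999, -0.002], [-0.999, -0.037, 0.001], [-0.001, 0.002, -1.0]]
ft_force: [0.0, 0.3, 0.0]
finger_gap: 0.701
grip_force: 0.0
```

Run:
```python
from h import *
s=env.sense();print(np.round(s["joints"],3),s["ee_pos"],np.round(s["ee_rot"],3),s["ft_force"])
R=np.array(s["ee_rot"]);d=np.array([.408,-.0128,.042])-s["ee_pos"];print(R.T@d/.025)
cv2.imwrite("pics/s1.png",grab("scene")["frame"][80:300,150:560])
```

```text
[-2.500e-02 -2.650e-01 -3.800e-01  1.457e+00  1.000e-03 -1.633e+00] [ 0.40870541 -0.0100318   0.13721808] [[ 0.037 -0.999 -0.002]
 [-0.999 -0.037  0.001]
 [-0.001  0.002 -1.   ]] [0.04069963 0.30587139 0.02014093]
[0.11369149 0.02645702 3.80864871]
```

View pics/s1.png

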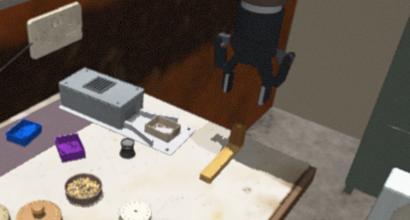

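The open fingers at (225,80)–(265,90) stand over the stick's grip at (238,135). The rest of the scene is undisturbed. I descend and grip.

>>> carry_out(
  grip=[60,60,60,60,60],
  travel=[
    [0.1,0.02,0.8],
    [0,0,0.8],
    [0,0,0.8],
    [0,0,0.8],
    [0,0,0.6],
  ],
  rotation=[
    [0,0,-0.1],
    [0,0,0],
    [0,0,0],
    [0,0,0],
    [0,0,0],
  ],
)

```text
clock: 6.82
ee_pos: [0.4074, -0.0165, 0.0425]
ee_rot: [[0.042, -0.999, -0.001], [-0.999, -0.042, -0.0], [0.0, 0.001, -1.0]]
ft_force: [0.8, -0.2, -0.7]
finger_gap: 0.704
grip_force: 0.0
```

>>> carry_out(
  grip=[10,10,10,10,10],
  travel=[
    [0,0,0],
    [0,0,0],
    [0,0,0],
    [0,0,0],
    [0,0,0],
  ],
  rotation=[
    [0,0,0],
    [0,0,0],
    [0,0,0],
    [0,0,0],
    [0,0,0],
  ],
  squeeze=70,
)

```text
clock: 7.23
ee_pos: [0.4088, -0.0159, 0.0452]
ee_rot: [[0.044, -0.999, 0.002], [-0.999, -0.044, -0.0], [0.0, -0.002, -1.0]]
ft_force: [-0.5, -2.0, 5.9]
finger_gap: 0.27
grip_force: 69.0
```

>>> carry_out(
  grip=[10,10,10,10,10],
  travel=[
    [0,0,0],
    [0,0,0],
    [0,0,0],
    [0,0,0],
    [0,0,0],
  ],
  rotation=[
    [0,0,0],
    [0,0,0],
    [0,0,0],
    [0,0,0],
    [0,0,0],
  ],
)

```text
clock: 7.65
ee_pos: [0.4088, -0.0159, 0.0451]
ee_rot: [[0.044, -0.999, 0.002], [-0.999, -0.044, -0.001], [0.001, -0.002, -1.0]]
ft_force: [-1.5, -2.1, 6.6]
finger_gap: 0.27
grip_force: 69.2
```

>>> carry_out(
  grip=[10,10,10,10,10],
  travel=[
    [0,0,-0.5],
    [0,0,-0.8],
    [0,0.5,-0.2],
    [0,0.5,0],
    [0,0.5,0],
  ],
  rotation=[
    [0,0,0],
    [0,0,0],
    [0,0,0],
    [0,0,0],
    [0,0,0],
  ],
)

```text
clock: 8.07
ee_pos: [0.3705, -0.0173, 0.0821]
ee_rot: [[0.044, -0.999, 0.001], [-0.999, -0.044, -0.0], [0.0, -0.001, -1.0]]
ft_force: [-0.0, -0.8, -1.5]
finger_gap: 0.271
grip_force: 68.7
```

>>> carry_out(
  grip=[10,10,10,10,10],
  travel=[
    [0,0,0],
    [0,0,0],
    [0,0,0],
    [0,0,0],
    [0,0,0],
  ],
  rotation=[
    [0,0,0.5],
    [0,0,1],
    [0,0,1],
    [0,0,1],
    [0,0,1],
  ],
)

```text
clock: 8.48
ee_pos: [0.3707, -0.0173, 0.0817]
ee_rot: [[-0.314, -0.949, 0.001], [-0.949, 0.314, 0.0], [-0.0, -0.001, -1.0]]
ft_force: [0.0, -0.2, -0.2]
finger_gap: 0.269
grip_force: 68.7
```

>>> carry_out(
  grip=[10,10,10,10,10],
  travel=[
    [0,0,0],
    [0,0,0],
    [0,0,0],
    [0,0,0],
    [0,0,0],
  ],
  rotation=[
    [0,0,1],
    [0,0,1],
    [0,0,1],
    [0,0,1],
    [0,0,1],
  ],
)

```text
clock: 8.9
ee_pos: [0.3707, -0.0173, 0.0817]
ee_rot: [[-0.659, -0.752, 0.0], [-0.752, 0.659, -0.0], [-0.0, -0.0, -1.0]]
ft_force: [0.0, 0.2, -0.4]
finger_gap: 0.271
grip_force: 68.7
```

>>> carry_out(
  grip=[10,10,10,10,10],
  travel=[
    [0,0,0],
    [0,0,0],
    [0,0,0],
    [0,0,0],
    [0,0,0],
  ],
  rotation=[
    [0,0,1],
    [0,0,1],
    [0,0,1],
    [0,0,1],
    [0,0,1],
  ],
)

```text
clock: 9.32
ee_pos: [0.3707, -0.0173, 0.0817]
ee_rot: [[-0.9, -0.436, 0.0], [-0.436, 0.9, -0.0], [-0.0, -0.0, -1.0]]
ft_force: [0.1, 0.1, -0.9]
finger_gap: 0.272
grip_force: 68.7
```

>>> carry_out(
  grip=[10,10,10,10,10],
  travel=[
    [0,0,0],
    [0,0,0],
    [0,0,0],
    [0,0,0],
    [0,0,0],
  ],
  rotation=[
    [0,0,1],
    [0,0,1],
    [0,0,1],
    [0,0,1],
    [0,0,0.7],
  ],
)

```text
clock: 9.73
ee_pos: [0.3707, -0.0173, 0.0817]
ee_rot: [[-0.997, -0.075, 0.0], [-0.075, 0.997, 0.0], [-0.0, -0.0, -1.0]]
ft_force: [0.1, -0.5, -1.7]
finger_gap: 0.268
grip_force: 68.7
```

Run:
```python
from h import *
c=grab("top");s=env.sense();R=np.array(s["ee_rot"]);print(np.round(s["joints"],3),s["ee_pos"],np.round(R,3),s["ft_force"],np.degrees(np.arctan2(R[1,1],R[0,1])))
d=np.array([.3754,.0284,s["ee_pos"][2]])-s["ee_pos"];print(R.T@d/.025)
f=c["frame"];cv2.imwrite("pics/t2.png",cv2.resize(f[170:330,270:410],None,fx=3.5,fy=3.5,interpolation=cv2.INTER_CUBIC))
P=cloud(c);Z=s["ee_pos"][2]-.045+.016
m=np.zeros(P.shape[:2],bool);m[180:340,290:400]=1
m&=(abs(P[...,2]-Z)<.008)&(P[...,0]>s["ee_pos"][0]+.045)&(P[...,0]<.5)&(abs(P[...,1]-.03)<.06)
r=cv2.minAreaRect((P[m][:,:2]*1000).astype(np.float32));print(m.sum(),r)
```

```text
[-0.047 -0.351 -0.553  1.369  0.    -0.119] [ 0.37071012 -0.01730738  0.08167292] [[-0.997 -0.072  0.001]
 [-0.072  0.997  0.   ]
 [-0.001 -0.    -1.   ]] [ 0.5702369  -0.45636641 -0.47197916] 94.13582363083964
[-3.18965289e-01  1.81000472e+00  1.06239720e-04]
570 ((457.4652404785156, -10.81274700164795), (84.45375061035156, 22.693178176879883), 4.483693599700928)
```

View pics/t2.png

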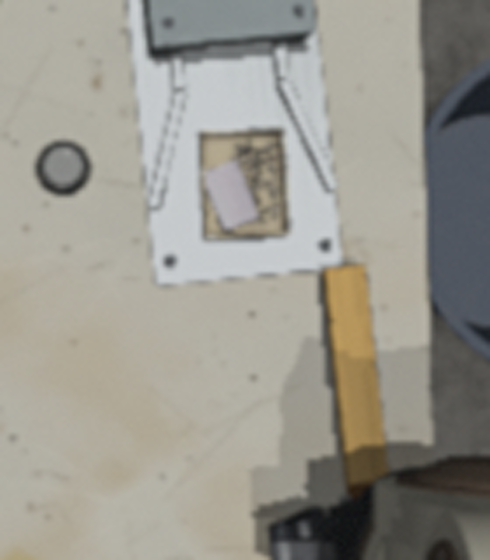

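The stick hangs level and square, with its nose at (345,268). The tray is untouched at (243,185). I move onto the axis, lower, and start the push.

>>> carry_out(
  grip=[10,10,10,10,10],
  travel=[
    [-0.04,0.6,0],
    [0,0.6,0],
    [0,0.59,0.4],
    [0,0,0.5],
    [0,0,0.29],
  ],
  rotation=[
    [0,0,-0.05],
    [0,0,0],
    [0,0,0],
    [0,0,0],
    [0,0,0],
  ],
)

```text
clock: 10.2
ee_pos: [0.3677, 0.0279, 0.0509]
ee_rot: [[-0.996, -0.086, -0.0], [-0.086, 0.996, 0.0], [0.0, 0.0, -1.0]]
ft_force: [0.7, 0.3, -0.5]
finger_gap: 0.268
grip_force: 68.8
```

>>> carry_out(
  grip=[10,10,10,10,10],
  travel=[
    [0,0,0],
    [-0.15,0,0],
    [-0.15,0,0],
    [-0.15,0,0],
    [-0.15,0,0],
  ],
  rotation=[
    [0,0,0],
    [0,0,0],
    [0,0,0],
    [0,0,0],
    [0,0,0],
  ],
)

```text
clock: 10.62
ee_pos: [0.3837, 0.0284, 0.0521]
ee_rot: [[-0.997, -0.083, 0.001], [-0.083, 0.997, 0.0], [-0.001, -0.0, -1.0]]
ft_force: [0.3, -0.9, -0.8]
finger_gap: 0.272
grip_force: 68.8
```

```bash
cat > st.py <<'E'
from h import *
s=env.sense();R=np.array(s["ee_rot"]);p=np.array(s["ee_pos"])
a=np.radians(4.6);B=np.array([[np.cos(a),np.sin(a)],[-np.sin(a),np.cos(a)]])
q=B@(p[:2]-[.6196,.048]);F=B@np.array(s["ft_force"])[:2]
print("tcp box",np.round(q*1000,1),"nose",round(q[0]*1000+129,1),"z",p[2],"yaw",np.degrees(np.arctan2(R[1,1],R[0,1]))-90,"F",F,s["ft_force"][2],s["clock"])
E
python3 st.py
python3 - <<'E'
from h import *
f=grab("top")["frame"];cv2.imwrite("pics/t3.png",cv2.resize(f[170:330,270:410],None,fx=3.5,fy=3.5,interpolation=cv2.INTER_CUBIC))
E
```

```text
tcp box [-236.7   -0.6] nose -107.7 z 0.052080834614307056 yaw 4.744665816839884 F [ 0.26030785 -0.88374516] -0.8179087884409187 10.6167
```

View pics/t3.png

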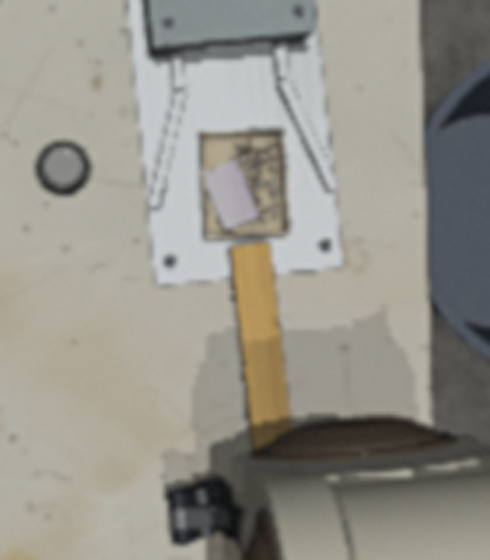

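The nose touches just behind the middle of the tray's rear wall at (250,242), on the axis. I push.

>>> carry_out(
  grip=[10,10,10,10,10],
  travel=[
    [-0.12,0,0],
    [-0.2,0,0],
    [-0.24,0,0],
    [-0.24,0,0],
    [-0.24,0,0],
  ],
  rotation=[
    [0,0,0],
    [0,0,0],
    [0,0,0],
    [0,0,0],
    [0,0,0],
  ],
)

```text
clock: 11.08
ee_pos: [0.4095, 0.0308, 0.0515]
ee_rot: [[-0.997, -0.083, 0.0], [-0.083, 0.997, 0.0], [-0.0, 0.0, -1.0]]
ft_force: [-0.8, 0.9, -0.5]
finger_gap: 0.268
grip_force: 68.9
```

>>> carry_out(
  grip=[10,10,10,10,10],
  travel=[
    [-0.24,0,0],
    [-0.24,0,0],
    [-0.24,0,0],
    [-0.24,0,0],
    [-0.24,0,0],
  ],
  rotation=[
    [0,0,0],
    [0,0,0],
    [0,0,0],
    [0,0,0],
    [0,0,0],
  ],
)

```text
clock: 11.5
ee_pos: [0.4393, 0.0333, 0.0515]
ee_rot: [[-0.997, -0.083, -0.0], [-0.083, 0.997, 0.0], [0.0, 0.0, -1.0]]
ft_force: [-2.2, -0.6, 0.2]
finger_gap: 0.269
grip_force: 68.9
```

```bash
python3 st.py
python3 - <<'E'
from h import *
a=grab("scene")["frame"][130:290,180:420];b=grab("top")["frame"][80:320,270:410]
cv2.imwrite("pics/t4.png",np.hstack([cv2.resize(a,(480,320)),cv2.resize(b,(280,480))[-320-60:-60]]))
E
```

```text
tcp box [-180.9   -0.2] nose -51.9 z 0.05148752780069709 yaw 4.767289027127873 F [-2.25195708 -0.42013644] 0.19245232200020648 11.5
```

View pics/t4.png

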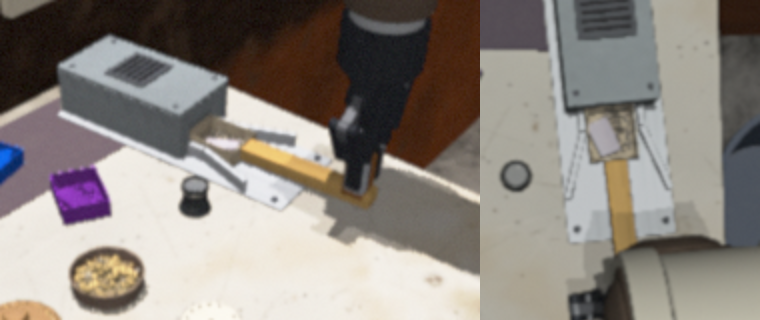

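The tray's leading end is just in the mouth at (205,130), upright and centred. I go on pushing.

>>> carry_out(
  grip=[10,10,10,10,10],
  travel=[
    [-0.2,0,0],
    [-0.2,0,0],
    [-0.2,0,0],
    [-0.2,0,0],
    [-0.2,0,0],
  ],
  rotation=[
    [0,0,0],
    [0,0,0],
    [0,0,0],
    [0,0,0],
    [0,0,0],
  ],
)

```text
clock: 12.02
ee_pos: [0.464, 0.0354, 0.0515]
ee_rot: [[-0.997, -0.083, -0.0], [-0.083, 0.997, 0.0], [0.0, 0.0, -1.0]]
ft_force: [-2.0, -0.7, -0.8]
finger_gap: 0.269
grip_force: 68.9
```

>>> carry_out(
  grip=[10,10,10,10,10],
  travel=[
    [-0.2,0,0],
    [-0.2,0,0],
    [-0.2,0,0],
    [-0.2,0,0],
    [-0.2,0,0],
  ],
  rotation=[
    [0,0,0],
    [0,0,0],
    [0,0,0],
    [0,0,0],
    [0,0,0],
  ],
)

```text
clock: 12.43
ee_pos: [0.4891, 0.0375, 0.0515]
ee_rot: [[-0.997, -0.083, 0.0], [-0.083, 0.997, 0.0], [-0.0, 0.0, -1.0]]
ft_force: [-0.9, -0.3, -1.3]
finger_gap: 0.273
grip_force: 68.8
```

```bash
python3 st.py
```

```text
tcp box [-131.   -0.] nose -2.0 z 0.05150491536899343 yaw 4.765369688454186 F [-0.91041212 -0.22024722] -1.3163682960752208 12.4333
```

>>> carry_out(
  grip=[10,10,10,10,10],
  travel=[
    [-0.2,0,0],
    [-0.2,0,0],
    [-0.2,0,0],
    [-0.2,0,0],
    [-0.2,0,0],
  ],
  rotation=[
    [0,0,0],
    [0,0,0],
    [0,0,0],
    [0,0,0],
    [0,0,0],
  ],
)

```text
clock: 12.85
ee_pos: [0.5139, 0.0395, 0.0515]
ee_rot: [[-0.997, -0.083, -0.0], [-0.083, 0.997, -0.0], [0.0, -0.0, -1.0]]
ft_force: [-1.3, -0.7, -1.4]
finger_gap: 0.267
grip_force: 68.8
```

>>> carry_out(
  grip=[10,10,10,10,10],
  travel=[
    [-0.12,0,0],
    [-0.12,0,0],
    [-0.08,0,0],
    [-0.06,0,0],
    [-0.04,0,0],
  ],
  rotation=[
    [0,0,0],
    [0,0,0],
    [0,0,0],
    [0,0,0],
    [0,0,0],
  ],
)

```text
clock: 13.27
ee_pos: [0.5239, 0.0404, 0.0515]
ee_rot: [[-0.997, -0.083, -0.0], [-0.083, 0.997, 0.0], [0.0, 0.0, -1.0]]
ft_force: [-0.9, -0.3, -0.1]
finger_gap: 0.272
grip_force: 68.8
```

```bash
python3 st.py
```

```text
tcp box [-96.    0.1] nose 33.0 z 0.051534487873826675 yaw 4.770427423705414 F [-0.96547553 -0.24390294] -0.07819309928971274 13.2667
```

>>> carry_out(
  grip=[10,10,10,10,10],
  travel=[
    [-0.06,0,0],
    [-0.06,0,0],
    [-0.06,0,0],
    [-0.06,0,0],
    [-0.06,0,0],
  ],
  rotation=[
    [0,0,0],
    [0,0,0],
    [0,0,0],
    [0,0,0],
    [0,0,0],
  ],
)

```text
clock: 13.68
ee_pos: [0.5315, 0.041, 0.0515]
ee_rot: [[-0.997, -0.083, -0.0], [-0.083, 0.997, -0.0], [0.0, -0.0, -1.0]]
ft_force: [-0.8, 0.4, -1.5]
finger_gap: 0.27
grip_force: 68.7
```

>>> carry_out(
  grip=[10,10,10,10,10],
  travel=[
    [-0.06,0,0],
    [-0.06,0,0],
    [-0.06,0,0],
    [-0.06,0,0],
    [-0.04,0,0],
  ],
  rotation=[
    [0,0,0],
    [0,0,0],
    [0,0,0],
    [0,0,0],
    [0,0,0],
  ],
)

```text
clock: 14.1
ee_pos: [0.5385, 0.0416, 0.0515]
ee_rot: [[-0.997, -0.083, 0.0], [-0.083, 0.997, 0.0], [-0.0, 0.0, -1.0]]
ft_force: [0.1, 0.3, -1.6]
finger_gap: 0.269
grip_force: 68.7
```

>>> carry_out(
  grip=[10,10,10,10,10],
  travel=[
    [-0.05,0,0],
    [-0.05,0,0],
    [-0.05,0,0],
    [-0.04,0,0],
    [-0.02,0,0],
  ],
  rotation=[
    [0,0,0],
    [0,0,0],
    [0,0,0],
    [0,0,0],
    [0,0,0],
  ],
)

```text
clock: 14.52
ee_pos: [0.5437, 0.042, 0.0516]
ee_rot: [[-0.997, -0.083, 0.0], [-0.083, 0.997, -0.0], [-0.0, -0.0, -1.0]]
ft_force: [0.1, -0.4, -2.0]
finger_gap: 0.266
grip_force: 68.7
```

>>> carry_out(
  grip=[10,10,10,10,10],
  travel=[
    [-0.05,0,0],
    [-0.05,0,0],
    [-0.05,0,0],
    [-0.04,0,0],
    [-0.02,0,0],
  ],
  rotation=[
    [0,0,0],
    [0,0,0],
    [0,0,0],
    [0,0,0],
    [0,0,0],
  ],
)

```text
clock: 14.93
ee_pos: [0.549, 0.0424, 0.0515]
ee_rot: [[-0.997, -0.083, 0.0], [-0.083, 0.997, 0.0], [-0.0, 0.0, -1.0]]
ft_force: [-0.5, 0.0, -1.6]
finger_gap: 0.269
grip_force: 68.7
```

>>> carry_out(
  grip=[10,10,10,10,10],
  travel=[
    [-0.05,0,0],
    [-0.05,0,0],
    [-0.04,0,0],
    [-0.02,0,0],
    [0,0,0],
  ],
  rotation=[
    [0,0,0],
    [0,0,0],
    [0,0,0],
    [0,0,0],
    [0,0,0],
  ],
)

```text
clock: 15.35
ee_pos: [0.5524, 0.0428, 0.0514]
ee_rot: [[-0.997, -0.083, -0.001], [-0.083, 0.997, 0.0], [0.001, 0.0, -1.0]]
ft_force: [-5.1, -0.2, 0.3]
finger_gap: 0.267
grip_force: 69.0
```

>>> carry_out(
  grip=[10,10,10,10],
  travel=[
    [-0.04,0,0],
    [-0.02,0,0],
    [0,0,0],
    [0,0,0],
  ],
  rotation=[
    [0,0,0],
    [0,0,0],
    [0,0,0],
    [0,0,0],
  ],
)

```text
clock: 15.68
ee_pos: [0.5537, 0.043, 0.0514]
ee_rot: [[-0.997, -0.083, -0.001], [-0.083, 0.997, 0.0], [0.001, 0.0, -1.0]]
ft_force: [-6.6, 0.6, 0.6]
finger_gap: 0.27
grip_force: 69.1
```

```bash
python3 st.py
```

```text
tcp box [-66.1   0.3] nose 62.9 z 0.05142735837918508 yaw 4.778349256644404 F [-6.58001702  1.08538961] 0.6498545811312 15.6833
```

>>> carry_out(
  grip=[10,10,10,10,10],
  travel=[
    [-0.03,0,0],
    [-0.03,0,0],
    [0,0,0],
    [0,0,0],
    [0,0,0],
  ],
  rotation=[
    [0,0,0],
    [0,0,0],
    [0,0,0],
    [0,0,0],
    [0,0,0],
  ],
)

```text
clock: 16.1
ee_pos: [0.5548, 0.0431, 0.0514]
ee_rot: [[-0.997, -0.083, -0.002], [-0.083, 0.997, 0.0], [0.002, 0.0, -1.0]]
ft_force: [-7.5, 0.1, 1.7]
finger_gap: 0.274
grip_force: 69.2
```

>>> carry_out(
  grip=[10],
  travel=[
    [0,0,0],
  ],
  rotation=[
    [0,0,0],
  ],
)

```text
clock: 16.18
ee_pos: [0.5549, 0.0431, 0.0514]
ee_rot: [[-0.997, -0.083, -0.002], [-0.083, 0.997, 0.0], [0.002, 0.0, -1.0]]
ft_force: [-7.7, 0.8, 1.4]
finger_gap: 0.269
grip_force: 69.2
```

>>> carry_out(
  grip=[10],
  travel=[
    [0,0,0],
  ],
  rotation=[
    [0,0,0],
  ],
)

```text
clock: 16.27
ee_pos: [0.5549, 0.0431, 0.0514]
ee_rot: [[-0.997, -0.083, -0.002], [-0.083, 0.997, 0.0], [0.002, 0.0, -1.0]]
ft_force: [-7.9, 0.6, 0.4]
finger_gap: 0.271
grip_force: 69.2
```

>>> carry_out(
  grip=[10,10,10,10,10],
  travel=[
    [-0.03,0,0],
    [0,0,0],
    [0,0,0],
    [0,0,0],
    [0,0,0],
  ],
  rotation=[
    [0,0,0],
    [0,0,0],
    [0,0,0],
    [0,0,0],
    [0,0,0],
  ],
)

```text
clock: 16.68
ee_pos: [0.5554, 0.0431, 0.0514]
ee_rot: [[-0.997, -0.083, -0.002], [-0.083, 0.997, 0.0], [0.002, 0.0, -1.0]]
ft_force: [-8.9, -0.3, 2.6]
finger_gap: 0.269
grip_force: 69.2
```

>>> carry_out(
  grip=[10,10,10,10,10],
  travel=[
    [0.06,0,0],
    [0.1,0,0],
    [0.12,0,0],
    [0.15,0,0],
    [0.2,0,0],
  ],
  rotation=[
    [0,0,0],
    [0,0,0],
    [0,0,0],
    [0,0,0],
    [0,0,0],
  ],
)

```text
clock: 17.1
ee_pos: [0.541, 0.0417, 0.0517]
ee_rot: [[-0.997, -0.083, 0.001], [-0.083, 0.997, -0.0], [-0.001, -0.0, -1.0]]
ft_force: [0.8, -0.2, -1.6]
finger_gap: 0.271
grip_force: 68.6
```

>>> carry_out(
  grip=[10,10,10,10,10],
  travel=[
    [0.25,0,0],
    [0.25,0,0],
    [0.25,0,0],
    [0.25,0,0],
    [0.25,0,0],
  ],
  rotation=[
    [0,0,0],
    [0,0,0],
    [0,0,0],
    [0,0,0],
    [0,0,0],
  ],
)

```text
clock: 17.52
ee_pos: [0.5088, 0.0391, 0.0516]
ee_rot: [[-0.997, -0.083, -0.0], [-0.083, 0.997, -0.0], [0.0, 0.0, -1.0]]
ft_force: [-1.2, 0.0, -1.9]
finger_gap: 0.271
grip_force: 68.6
```

>>> carry_out(
  grip=[10,10,10,10,10],
  travel=[
    [0.35,0,0],
    [0.35,0,0],
    [0.35,0,0],
    [0.35,0,0],
    [0.35,0,0],
  ],
  rotation=[
    [0,0,0],
    [0,0,0],
    [0,0,0],
    [0,0,0],
    [0,0,0],
  ],
)

```text
clock: 17.93
ee_pos: [0.4653, 0.0355, 0.0517]
ee_rot: [[-0.997, -0.083, 0.001], [-0.083, 0.997, 0.0], [-0.001, 0.0, -1.0]]
ft_force: [1.1, 0.2, 0.4]
finger_gap: 0.269
grip_force: 68.8
```

>>> carry_out(
  grip=[10,10,10,10,10],
  travel=[
    [0.4,0,0],
    [0.4,0,0],
    [0.4,0,0],
    [0.4,0,0],
    [0.4,0,0],
  ],
  rotation=[
    [0,0,0],
    [0,0,0],
    [0,0,0],
    [0,0,0],
    [0,0,0],
  ],
)

```text
clock: 18.35
ee_pos: [0.4152, 0.0313, 0.0515]
ee_rot: [[-0.997, -0.083, 0.0], [-0.083, 0.997, 0.0], [-0.0, -0.0, -1.0]]
ft_force: [0.3, -0.4, -0.4]
finger_gap: 0.268
grip_force: 68.8
```

>>> carry_out(
  grip=[10,10,10,10,10],
  travel=[
    [0.5,0,0],
    [0.5,0,0],
    [0.5,0,0],
    [0.5,0,0],
    [0.4,0,0],
  ],
  rotation=[
    [0,0,0],
    [0,0,0],
    [0,0,0],
    [0,0,0],
    [0,0,0],
  ],
)

```text
clock: 18.77
ee_pos: [0.3551, 0.0263, 0.0514]
ee_rot: [[-0.997, -0.083, -0.0], [-0.083, 0.997, -0.0], [0.0, 0.0, -1.0]]
ft_force: [0.1, 0.1, -0.9]
finger_gap: 0.269
grip_force: 68.8
```

```bash
python3 st.py
python3 - <<'E'
from h import *
a=grab("scene")["frame"][130:290,180:420];b=grab("top")["frame"][80:380,270:410]
cv2.imwrite("pics/t5.png",np.hstack([cv2.resize(a,(540,360)),cv2.resize(b,(168,360))]))
E
```

```text
tcp box [-265.4   -0.4] nose -136.4 z 0.05138503342097999 yaw 4.770093517803133 F [0.09962364 0.08876255] -0.8853850133244461 18.7667
```

View pics/t5.png

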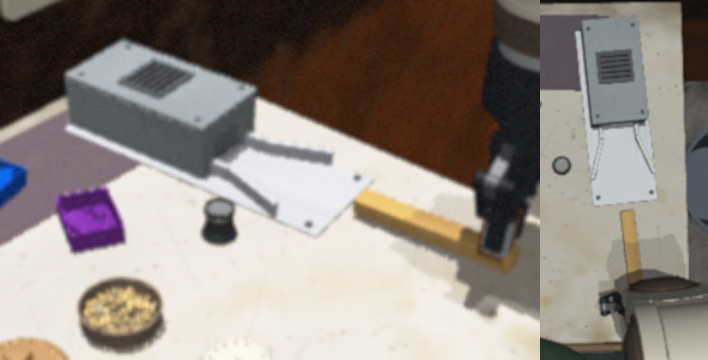

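The tray is inside. The apron and the mouth (215,160) are clear and nothing hangs out. I draw back a little more, then lay the stick down.

>>> carry_out(
  grip=[10,10,10,10,10],
  travel=[
    [0.5,0,0],
    [0.4,0,0],
    [0,0,0.1],
    [0,0,0.1],
    [0,0,0.05],
  ],
  rotation=[
    [0,0,0],
    [0,0,0],
    [0,0,0],
    [0,0,0],
    [0,0,0],
  ],
)

```text
clock: 19.28
ee_pos: [0.3346, 0.0246, 0.0451]
ee_rot: [[-0.997, -0.083, 0.001], [-0.083, 0.997, 0.0], [-0.001, 0.0, -1.0]]
ft_force: [-3.7, 0.1, 22.1]
finger_gap: 0.266
grip_force: 72.2
```

>>> carry_out(
  grip=[10,10],
  travel=[
    [0,0,0],
    [0,0,0],
  ],
  rotation=[
    [0,0,0],
    [0,0,0],
  ],
)

```text
clock: 19.45
ee_pos: [0.3344, 0.0246, 0.0452]
ee_rot: [[-0.997, -0.083, -0.0], [-0.083, 0.997, -0.0], [0.0, -0.0, -1.0]]
ft_force: [-0.1, 0.6, 0.2]
finger_gap: 0.269
grip_force: 69.0
```

>>> carry_out(
  grip=[35,60,60,60,60],
  travel=[
    [0,0,0],
    [0,0,0],
    [0,0,0],
    [0,0,0],
    [0,0,0],
  ],
  rotation=[
    [0,0,0],
    [0,0,0],
    [0,0,0],
    [0,0,0],
    [0,0,0],
  ],
)

```text
clock: 19.87
ee_pos: [0.3341, 0.0245, 0.0453]
ee_rot: [[-0.997, -0.083, 0.0], [-0.083, 0.997, 0.0], [-0.0, 0.0, -1.0]]
ft_force: [0.1, -0.2, -0.5]
finger_gap: 0.705
grip_force: 0.0
```

>>> carry_out(
  grip=[60,60,60,60,60],
  travel=[
    [0,0,-0.4],
    [0,0,-0.8],
    [0,0,-0.8],
    [0,0,-0.8],
    [0,0,-0.6],
  ],
  rotation=[
    [0,0,0],
    [0,0,0],
    [0,0,0],
    [0,0,0],
    [0,0,0],
  ],
)

```text
clock: 20.28
ee_pos: [0.3343, 0.0246, 0.1327]
ee_rot: [[-0.997, -0.083, 0.002], [-0.083, 0.997, 0.0], [-0.002, 0.0, -1.0]]
ft_force: [0.7, -0.8, 0.5]
finger_gap: 0.706
grip_force: 0.0
```

>>> carry_out(
  grip=[60,60,60,60,60],
  travel=[
    [0,-1,0],
    [0,-1,0],
    [0,-1,0],
    [0,-1,0],
    [0,-1,0],
  ],
  rotation=[
    [0,0,0],
    [0,0,0],
    [0,0,0],
    [0,0,0],
    [0,0,0],
  ],
)

```text
clock: 20.7
ee_pos: [0.3445, -0.1013, 0.1313]
ee_rot: [[-0.997, -0.083, 0.001], [-0.083, 0.997, -0.0], [-0.001, -0.0, -1.0]]
ft_force: [0.6, 0.1, 0.9]
finger_gap: 0.701
grip_force: 0.0
```

>>> carry_out(
  grip=[60,60,60,60,60],
  travel=[
    [0,-1,0],
    [0,-1,0],
    [0,-1,0],
    [0,0,0],
    [0,0,0],
  ],
  rotation=[
    [0,0,0],
    [0,0,0],
    [0,0,0],
    [0,0,0],
    [0,0,0],
  ],
)

```text
clock: 21.12
ee_pos: [0.3505, -0.1756, 0.1308]
ee_rot: [[-0.997, -0.081, -0.0], [-0.081, 0.997, 0.0], [0.0, 0.0, -1.0]]
ft_force: [-0.2, 0.6, -0.5]
finger_gap: 0.704
grip_force: 0.0
```

```bash
python3 st.py
python3 - <<'E'
from h import *
c=grab("top");a=grab("scene")["frame"][130:330,180:480];b=c["frame"][80:380,270:410]
cv2.imwrite("pics/t6.png",np.hstack([cv2.resize(a,(600,400)),cv2.resize(b,(187,400))]))
P=cloud(c);m=np.zeros(P.shape[:2],bool);m[240:370,300:400]=1
m&=(P[...,2]>.009)&(P[...,2]<.06)&(P[...,0]<.49)&(P[...,0]>.29)&(abs(P[...,1]-.03)<.04)
r=cv2.minAreaRect((P[m][:,:2]*1000).astype(np.float32));print(m.sum(),r,np.percentile(P[m][:,2],[10,50,98]))
E
```

```text
tcp box [-286.2 -201.3] nose -157.2 z 0.13077658464920008 yaw 4.623168435907658 F [-0.12114332  0.5951238 ] -0.49749624919069474 21.1167
944 ((392.57305908203125, 30.160911560058594), (142.908203125, 24.1949520111084), 5.83089017868042) [0.01313966 0.0160848  0.0531145 ]
```

View pics/t6.png

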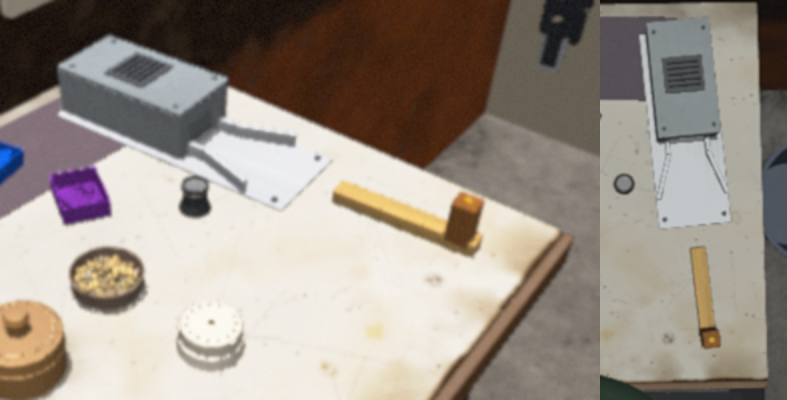

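The stick lies flat in front of the apron, from (340,190) to (470,240). Its top is at 16 mm and its nose is about 30 mm short of the apron edge. The mouth is closed, the bystanders have not moved and the gripper is clear, so I hand in.

```bash
python3 -c "
from cell import env
print(env.hand_in())"
```

```text
the job is handed in; nothing more can be done
None
```

I pushed the tray home on the sprung stop at 8–9 N (8.9 N highest reading), withdrew the stick so the flap shut, laid it flat clear of the dust box, and handed the job in at about 21 s; no verdict was returned.

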